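Shoe lasts from the tray to the rack in reverse order

ROBOT

A 7-joint arm with a two-finger parallel gripper is mounted at the origin on the work surface. World frame = base frame: x ahead of the robot, y to its left, z up, the work surface at z = 0. Lengths are in m, angles in rad, forces in N, time in s.
With the tool pointing down it reaches from about 0.425 to 0.875 m from the base axis. Payload 4.7 kg.
Tool frame: the origin (TCP) lies on the centre line of the jaws, within the pads' length; the fingertips stand 19 mm ahead of it and the grasp point (between the pads) is the TCP; z points along the fingers, y is the line along which they close (so a half turn about z gives the same grasp; the last joint's range is limited). The gripper opens to 85 mm and grips with 20 to 120 N. Pads are 22 mm wide; open, the fingers measure 114 mm over their backs; the gripper's body (76 mm by 85 mm) begins 54 mm behind the grasp point. The pads swing forward as they close: fully open they stand 13 mm farther back than shut.
Start: joints at [-1.335, 0.321, -0.07, 1.45, 0.023, 1.371, -0.057], TCP at [0.143, 0.634, 0.25] pointing down, gripper open.
Joint ranges: [-2.86, 2.86], [-0.3, 2.09], [-1.38, 1.24], [0.06, 2.45], [-1.56, 4.7], [0.09, 2.05], [-2.69, 2.69]. Speed limits (rad/s): [2.57, 2.57, 3.14, 3.14, 3.14, 3.14, 3.14].

INTERFACE

Orientations are given as a rotation vector (axis times angle).
In Python, from rig import r gives the robot as it stands.
- The arm moves only by the tool apply_moves, never from a script. Its argument "targets" is a list of rows, each an object of numbers: "rx", "ry", "rz": the turn, a rotation vector about the tool's x, y, z as a fraction of full scale; "tx", "ty", "tz": the shift along the tool's x, y, z as a fraction of full scale; "claw": the finger opening in mm, from 0 to 85.4. A call has 1 to 5 rows; each row is the pose to reach, as a shift and turn from the pose commanded when the call began, along the tool's axes at that moment, turning the shorter way round; what a row does not reach only later rows make up. Full scale, the value 1, is 0.2 m for a shift and 180 degrees for a turn. A row lasts 1/10 s, in which the tool goes at most 50 mm and 8.59 degrees, less where a joint would pass 70% of its speed; a pose out of reach is approached as far as the arm can. A call with a number of a shift or a turn outside -1 to 1 is refused whole. A call with a gripper value outside its range is refused whole. The fingers move at their own pace and stop on an object; the grip force is fixed at half the most. Time passes only in rows, so rows that repeat a pose let the fingers close. It gives the time, the measured TCP pose, the force, the opening and the grip force at its end, in the units of the state.
- r.state(): the state, without advancing time (a new reading comes with each control period).
- r.camera(name): name is "side" or "top" or "wrist"; returns a dict with "pixels" (400x640x3 uint8, red, green, blue), "z_map" (400x640 float32, m along the optical axis (not along the pixel's ray), 0 where there is no reading), "fx", "fy", "cx", "cy" (pixels), "R" (3x3) and "t" (3): a world point X has camera coordinates R X + t. Camera axes: x right, y down, z forward; pixel columns grow to the right and rows downward; lengths in m; the calibration is good to about 2 mm. A picture is of the moment at which its call begins.
- r.finish_job(): hands the job in; it is judged then, once.
The state is a dict: "t": time; "joints": joint angles; "joint_vel": joint speeds; "joint_efforts": joint torques, N m; "tool_pos": TCP position; "eef_rot": TCP orientation; "force": force on the tool from outside, world axes, zero at the start; "wrist_torque": the same for the moment, N m; "width": finger opening in m; "gripper_force": force on a finger pad.
Only numpy, scipy, OpenCV 4.12 (cv2) and the standard library are available. Lean on these libraries where they do the work, as an engineer would, in place of code of your own. Each camera call takes 0.05 s, during which the arm holds its last target. There are 200 camera calls.

TASK

Move the four coloured shoe lasts from the wooden tray into the four bays of the grey steel rack, one to a bay, in reverse order from left to right: the last now at the left end of the tray goes into the rack's right-hand end bay, the next one into the bay beside it, and so on. Stand each on its sole, squarely on the white footprint of its bay with the toe towards the blue upstand. Do not tip any last over, and leave the little amber jar where it is.

Things in the scene. Friction and masses are not known exactly. Their poses are not given: they have to be found in the camera images.
- last_red: Red plastic shoe last (foot form), loose, about 0.16 kg, on its sole: 116 long, 47 wide, 80 high (mm). Origin on the sole plane under the middle of the grip cone (heel end); z up, x to the toe, which ends at x=82; heel at x=-34. Cone: block 44 along x, 26 across y, z 47 to 80: pinch across y from above. Foot under it 41 wide; forefoot under 36 high
- last_yellow: Yellow plastic shoe last (foot form), loose, about 0.16 kg, on its sole: 116 long, 47 wide, 80 high (mm). Origin on the sole plane under the middle of the grip cone (heel end); z up, x to the toe, which ends at x=82; heel at x=-34. Cone: block 44 along x, 26 across y, z 47 to 80: pinch across y from above. Foot under it 41 wide; forefoot under 36 high
- last_green: Green plastic shoe last (foot form), loose, about 0.16 kg, on its sole: 116 long, 47 wide, 80 high (mm). Origin on the sole plane under the middle of the grip cone (heel end); z up, x to the toe, which ends at x=82; heel at x=-34. Cone: block 44 along x, 26 across y, z 47 to 80: pinch across y from above. Foot under it 41 wide; forefoot under 36 high
- last_blue: Blue plastic shoe last (foot form), loose, about 0.16 kg, on its sole: 116 long, 47 wide, 80 high (mm). Origin on the sole plane under the middle of the grip cone (heel end); z up, x to the toe, which ends at x=82; heel at x=-34. Cone: block 44 along x, 26 across y, z 47 to 80: pinch across y from above. Foot under it 41 wide; forefoot under 36 high
- seat_red: Fixed wooden seat with a red pad, 140 x 72 x 12 mm, on the tray; the red last stands on it at the start. Origin on its underside (tray top, 10 above the table), within 8 of below the last's origin; x as the toe points. Seats are in a row about 84 apart in any colour order; they stay, so they show the starting order
- seat_yellow: Fixed wooden seat with a yellow pad, 140 x 72 x 12 mm, on the tray; the yellow last stands on it at the start. Origin on its underside (tray top, 10 above the table), within 8 of below the last's origin; x as the toe points. Seats are in a row about 84 apart in any colour order; they stay, so they show the starting order
- seat_green: Fixed wooden seat with a green pad, 140 x 72 x 12 mm, on the tray; the green last stands on it at the start. Origin on its underside (tray top, 10 above the table), within 8 of below the last's origin; x as the toe points. Seats are in a row about 84 apart in any colour order; they stay, so they show the starting order
- seat_blue: Fixed wooden seat with a blue pad, 140 x 72 x 12 mm, on the tray; the blue last stands on it at the start. Origin on its underside (tray top, 10 above the table), within 8 of below the last's origin; x as the toe points. Seats are in a row about 84 apart in any colour order; they stay, so they show the starting order
- rack: Fixed grey rack, 175 x 344 mm, left or right of the tray. x (yaw within 0.12) points away from the robot to a blue upstand 45 high; origin on the table at the upstand's near face, mid-width. Four bays at y=126, 42, -42, -126, floor z=10, fences 4 thick, 14 above the floor. White footprints: a last's origin belongs at x=-105, y=bay centre, toe to +x
- jar: Small amber glass jar with brass cap, 36 mm across, 45 mm high, loose, standing between tray and rack; origin at the centre of its underside. To be left alone
Things that resemble listed ones, but are neither listed nor needed, are in the scene too. Several things have the shape of the last_red; the one meant has the colours described above. Of the things that look like the last_green, the larger one is meant.

How it is judged:
At the end, for the whole second after the job is handed in: Each last stands in its own bay, upright (0.1 rad), released, at rest: origin within 14 mm across and 15 mm along of its footprint's, within 0.2 rad of square, toe to the upstand; left-to-right order is the reverse of that of the same-coloured seats ((y of last_red in the frame of rack between 0.112 and 0.14 m or y of last_red in the frame of rack between 0.028 and 0.056 m or y of last_red in the frame of rack between -0.056 and -0.028 m or y of last_red in the frame of rack between -0.14 and -0.112 m) and x of last_red in the frame of rack between -0.12 and -0.09 m and z of last_red in the frame of rack between 0.006 and 0.014 m and angle between each of last_red, last_yellow, last_green, last_blue's own z axis and vertical below 0.1 rad and angle between the x axis of each of last_red, last_yellow, last_green, last_blue and the x axis of rack, either way round below 0.2 rad and x of rack in the frame of last_red above 0.03 m and linear speed of each of last_red, last_yellow, last_green, last_blue below 0.02 m/s and contact force between each of last_red, last_yellow, last_green, last_blue and the fingers below 0.1 N and (y of last_yellow in the frame of rack between 0.112 and 0.14 m or y of last_yellow in the frame of rack between 0.028 and 0.056 m or y of last_yellow in the frame of rack between -0.056 and -0.028 m or y of last_yellow in the frame of rack between -0.14 and -0.112 m) and x of last_yellow in the frame of rack between -0.12 and -0.09 m and z of last_yellow in the frame of rack between 0.006 and 0.014 m and x of rack in the frame of last_yellow above 0.03 m and (y of last_green in the frame of rack between 0.112 and 0.14 m or y of last_green in the frame of rack between 0.028 and 0.056 m or y of last_green in the frame of rack between -0.056 and -0.028 m or y of last_green in the frame of rack between -0.14 and -0.112 m) and x of last_green in the frame of rack between -0.12 and -0.09 m and z of last_green in the frame of rack between 0.006 and 0.014 m and x of rack in the frame of last_green above 0.03 m and (y of last_blue in the frame of rack between 0.112 and 0.14 m or y of last_blue in the frame of rack between 0.028 and 0.056 m or y of last_blue in the frame of rack between -0.056 and -0.028 m or y of last_blue in the frame of rack between -0.14 and -0.112 m) and x of last_blue in the frame of rack between -0.12 and -0.09 m and z of last_blue in the frame of rack between 0.006 and 0.014 m and x of rack in the frame of last_blue above 0.03 m and ((y of seat_yellow in the frame of seat_red above 0 m and y of last_yellow in the frame of last_red below 0 m) or (y of seat_yellow in the frame of seat_red below 0 m and y of last_yellow in the frame of last_red above 0 m)) and ((y of seat_green in the frame of seat_red above 0 m and y of last_green in the frame of last_red below 0 m) or (y of seat_green in the frame of seat_red below 0 m and y of last_green in the frame of last_red above 0 m)) and ((y of seat_green in the frame of seat_yellow above 0 m and y of last_green in the frame of last_yellow below 0 m) or (y of seat_green in the frame of seat_yellow below 0 m and y of last_green in the frame of last_yellow above 0 m)) and ((y of seat_blue in the frame of seat_red above 0 m and y of last_blue in the frame of last_red below 0 m) or (y of seat_blue in the frame of seat_red below 0 m and y of last_blue in the frame of last_red above 0 m)) and ((y of seat_blue in the frame of seat_yellow above 0 m and y of last_blue in the frame of last_yellow below 0 m) or (y of seat_blue in the frame of seat_yellow below 0 m and y of last_blue in the frame of last_yellow above 0 m)) and ((y of seat_blue in the frame of seat_green above 0 m and y of last_blue in the frame of last_green below 0 m) or (y of seat_blue in the frame of seat_green below 0 m and y of last_blue in the frame of last_green above 0 m))); the robot touches nothing.
It fails at once if a shoe last is tipped over (angle between any of last_red, last_yellow, last_green, last_blue's own z axis and vertical above 0.7 rad).
It fails at once if the amber jar is pushed more than 20 mm away or knocked over (distance of jar from where it was at the start of the episode above 0.02 m or angle between jar's own z axis and vertical above 0.5 rad).
It also fails if it takes over 112 s, if anything falls off the work surface, if the arm or the gripper's body presses on something with over 40 N, if the wrist force passes 120 N, or if a joint passes its speed limit or range.

## Working session

There is one attempt and no reset: what is moved stays moved. The work goes in short steps, Python scripts to look and compute and a tool call to move; the robot and the scene stay as the last step left them, time stands still between calls to the robot, and variables do not carry over. Pictures are saved under pics/ and viewed, at most 14 in all, crops included, and the job is handed in when it is done.

Besides the shell and the picture viewer there is one more tool, called after "Request:" by a JSON object that holds its "name" and its "arguments". apply_moves: Moves the arm, as the interface text tells. Shift numbers are shares of 0.2 m and turn numbers shares of 180 degrees, none past 1 either way. Its arguments: {"type":"object","properties":{"targets":{"type":"array","items":{"type":"object","properties":{"rx":{"type":"number","minimum":-1,"maximum":1},"ry":{"type":"number","minimum":-1,"maximum":1},"rz":{"type":"number","minimum":-1,"maximum":1},"tx":{"type":"number","minimum":-1,"maximum":1},"ty":{"type":"number","minimum":-1,"maximum":1},"tz":{"type":"number","minimum":-1,"maximum":1},"claw":{"type":"number"}}}}},"required":["targets"]}

```bash
mkdir -p pics; ls; python3 - <<'E'
from rig import r
import cv2,numpy as np
s=r.state();print({k:np.round(v,3) for k,v in s.items()})
for n in("top","side"):
    c=r.camera(n);cv2.imwrite(f"pics/{n}0.png",c["pixels"][...,::-1]);np.savez(f"{n}0.npz",**c)
    print(n,c["fx"],c["cx"],c["cy"],np.round(c["R"],3).tolist(),np.round(c["t"],3))
E
```

```text
pics
{'t': np.float64(0.0), 'joints': array([-1.335,  0.322, -0.07 ,  1.452,  0.023,  1.371, -0.057]), 'joint_vel': array([ 0.001, -0.   , -0.   , -0.002,  0.002,  0.001, -0.   ]), 'joint_efforts': array([ 0.0000e+00, -4.9359e+01, -3.8200e-01, -3.1433e+01,  1.3000e-02,
        1.1000e-02, -0.0000e+00]), 'tool_pos': array([0.143, 0.634, 0.249]), 'eef_rot': array([-3.480e-01, -3.122e+00,  3.000e-03]), 'force': array([ 0.016,  0.267, -0.732]), 'wrist_torque': array([ 0.025, -0.024, -0.018]), 'gripper_force': np.float64(0.0), 'width': np.float64(0.085)}
top 377.25922630142867 312.43491515983993 194.48727408885873 [[0.012, -1.0, 0.008], [-0.986, -0.013, -0.169], [0.169, -0.005, -0.986]] [0.03  0.537 0.927]
side 406.6611451279419 318.7739764872914 199.76178124414466 [[0.82, -0.572, 0.009], [-0.349, -0.513, -0.784], [0.453, 0.64, -0.621]] [-0.422  0.25   0.78 ]
```

View pics/top0.png

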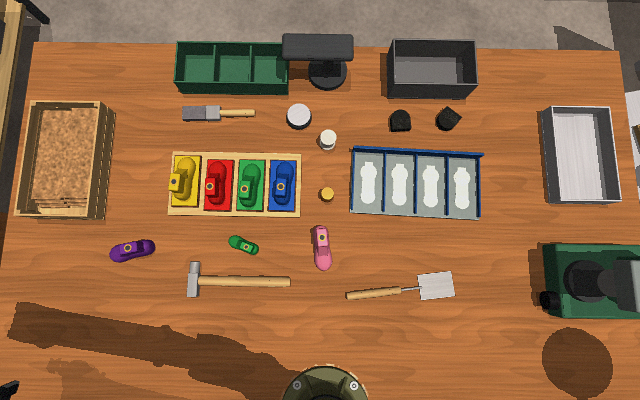

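View pics/side0.png

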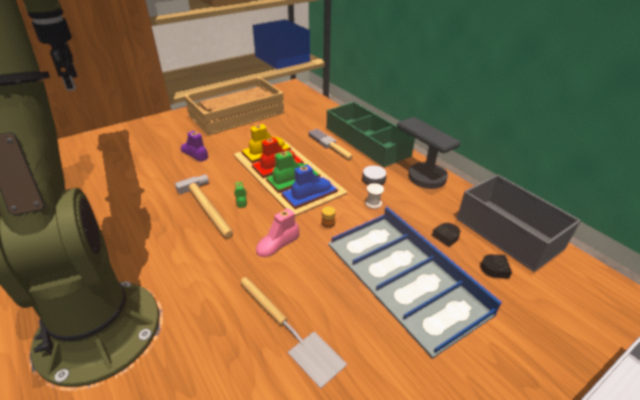

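The top view shows the lasts on the tray, left to right: yellow (180,183), red (213,185), green (249,186), blue (281,186). The toes point away from the robot. The rack is on the right (350–480, 150–218) with its upstand on the far side, and the jar is at (327,194). The rack order should therefore be blue, green, red, yellow.

```bash
cat > h.py <<'E'
import cv2,numpy as np
def cloud(c):
    v,u=np.mgrid[:400,:640];z=c["z_map"]
    P=np.stack([(u-c["cx"])/c["fx"]*z,(v-c["cy"])/c["fy"]*z,z],-1)
    return (P-c["t"])@c["R"]
def plane(c,uv,h):
    uv=np.atleast_2d(uv).astype(float);d=np.c_[(uv[:,0]-c["cx"])/c["fx"],(uv[:,1]-c["cy"])/c["fy"],np.ones(len(uv))]@c["R"]
    o=-c["R"].T@c["t"];return o+d*((h-o[2])/d[:,2])[:,None]
def mask(c,lo,hi):return cv2.inRange(cv2.cvtColor(c["pixels"],cv2.COLOR_RGB2HSV),lo,hi)>0
COL=dict(yellow=((22,140,60),(33,255,255)),red=((0,190,60),(5,255,255)),green=((50,120,40),(75,255,255)),blue=((105,150,60),(125,255,255)))
E
python3 - <<'E'
from h import *
for n in("top","side"):
    c=dict(np.load(n+"0.npz"));X=cloud(c);print(n)
    for k,(lo,hi) in COL.items():
        m=mask(c,lo,hi)&(X[...,0]>.3)&(X[...,0]<.8)&(X[...,1]>-.05)&(X[...,1]<.45)
        top=m&(X[...,2]>.092)&(X[...,2]<.112)
        # cone tops incl. hole
        P=X[top]
        if len(P)<5: print(k,len(P),m.sum());continue
        top=cv2.morphologyEx(top.astype(np.uint8),cv2.MORPH_CLOSE,np.ones((5,5)))
        ct=max(cv2.findContours(top,0,2)[0],key=cv2.contourArea)
        q=plane(c,ct[:,0],.102)[:,:2]
        (cx,cy),(w,h),a=cv2.minAreaRect((q*1000).astype(np.float32))
        M=X[m&(X[...,2]>.035)&(X[...,2]<.075)]
        print(k,len(P),"cone",np.round([cx,cy,w,h,a],1),"meanz",P[:,2].mean().round(4),"body x",np.round(np.percentile(M[:,0],[2,98]),3),"ymean",M[:,1].mean().round(4))
    w=mask(c,(0,0,190),(180,60,255))&(X[...,1]<0)&(X[...,1]>-.45)&(X[...,0]>.38)&(X[...,0]<.75)&(abs(X[...,2]-.01)<.012)
    k,l,st,ce=cv2.connectedComponentsWithStats(w.astype(np.uint8))
    for i in range(1,k):
        if st[i,4]>100:
            uv=np.argwhere(l==i)[:,::-1];p=plane(c,uv,.0105)[:,:2]
            mu=p.mean(0);_,_,V=np.linalg.svd(p-mu,full_matrices=False);d=V[0]*np.sign(V[0,0]);s=(p-mu)@d
            print("foot",np.round(mu,4),"yaw",np.arctan2(d[1],d[0]).round(3),"ext",s.min().round(4),s.max().round(4))
    b=mask(c,(105,90,30),(125,255,255))&(X[...,1]<0)&(X[...,1]>-.5)&(X[...,2]>.038)&(X[...,2]<.055)&(X[...,0]>.5)
    p=X[b];f=np.polyfit(p[:,1],p[:,0],1);print("upst",b.sum(),f,p.min(0).round(3),p.max(0).round(3),np.percentile(p[:,0]-np.polyval(f,p[:,1]),[3,97]))
    a=mask(c,(15,100,60),(32,255,255))&(X[...,2]>.03)&(X[...,2]<.06)&(abs(X[...,1]+.03)<.06)&(X[...,0]>.4)&(X[...,0]<.7)
    print("jar",X[a].mean(0).round(3))
    print("bowl/lamp heights", X[30:140,240:360].reshape(-1,3)[:,2].max() if n=="top" else "")
E
```

```text
top
yellow 167 cone [553.8 373.3  28.7  44.8  86.4] meanz 0.1011 body x [0.522 0.629] ymean 0.3311
red 137 cone [543.3 286.4  42.8  24.3   3.2] meanz 0.1018 body x [0.513 0.618] ymean 0.2821
green 152 cone [538.4 202.4  44.5  26.8   0.8] meanz 0.1013 body x [0.393 0.614] ymean 0.1969
blue 140 cone [545.7 115.1  42.2  26.7   0.8] meanz 0.1014 body x [0.514 0.621] ymean 0.1093
foot [ 0.5783 -0.1123] yaw -0.04 ext -0.0569 0.0566
foot [ 0.5744 -0.1962] yaw -0.044 ext -0.057 0.0561
foot [ 0.5713 -0.28  ] yaw -0.048 ext -0.056 0.0569
foot [ 0.567  -0.3644] yaw -0.045 ext -0.0558 0.0572
upst 439 [0.04451959 0.66934662] [ 0.647 -0.412  0.038] [ 0.669 -0.071  0.05 ] [-0.00354722  0.00420254]
jar [ 0.541 -0.001  0.045]
bowl/lamp heights 1.0045461681799204
side
yellow 92 cone [549.  367.5  38.8  46.8  87.9] meanz 0.1 body x [0.401 0.622] ymean 0.3026
red 43 cone [535.3 271.6  28.   36.6  78.2] meanz 0.0986 body x [0.51  0.567] ymean 0.2755
green 70 cone [531.5 190.1  35.2  38.   66.7] meanz 0.0988 body x [0.393 0.585] ymean 0.1908
blue 29 cone [529.  113.9  24.8  10.9  86.2] meanz 0.1017 body x [0.516 0.611] ymean 0.1014
foot [ 0.5772 -0.1112] yaw -0.03 ext -0.0592 0.0635
foot [ 0.5743 -0.1952] yaw -0.039 ext -0.0599 0.0619
foot [ 0.571 -0.279] yaw -0.032 ext -0.0598 0.0622
foot [ 0.5667 -0.3632] yaw -0.039 ext -0.0585 0.0612
upst 466 [0.04504334 0.66735263] [ 0.646 -0.412  0.038] [ 0.666 -0.08   0.049] [-0.00267671  0.0035497 ]
jar [ 0.538 -0.004  0.043]
bowl/lamp heights
```

```bash
cat > plan.py <<'E'
import sys,numpy as np
from rig import r
from scipy.spatial.transform import Rotation as R
# usage: plan.py x y z yaw_deg [more waypoints]; shifts/turn from the present pose
s=r.state();T=R.from_rotvec(s["eef_rot"]);p=np.array(s["tool_pos"])
a=np.array(list(map(float,sys.argv[1:]))).reshape(-1,4)
print("t",round(float(s["t"]),2),"pos",p.round(4),"w",round(float(s["width"]),4),"F",np.round(s["force"],1),"j",np.round(s["joints"],2))
for x,y,z,w in a:
    G=R.from_euler("z",w,degrees=True)*R.from_matrix(np.diag([-1.,1,-1]))
    print("t",(T.inv().apply(np.array([x,y,z])-p)/.2).round(3),"r",((T.inv()*G).as_rotvec()/np.pi).round(4))
E
python3 plan.py 0.35 0.48 0.25 -3.6 0.554 0.373 0.25 -3.6
python3 - <<'E'
from h import *
c=dict(np.load("top0.npz"));X=cloud(c)
print("lamp",X[36:60,285:352,2].max())
for k,o in dict(yellow=(.554,.373),red=(.543,.286),green=(.538,.202),blue=(.546,.115)).items():
    m=mask(c,*COL[k])&(X[...,2]>.030)&(X[...,2]<.062)&(X[...,0]>o[0]+.03)&(abs(X[...,1]-o[1])<.045)
    P=X[m][:,:2];t=P[P[:,0]>np.percentile(P[:,0],99)-.03];d=t.mean(0)-o
    print(k,len(t),np.degrees(np.arctan2(d[1],d[0])).round(1),(P[:,0].max()-o[0]).round(3),[np.ptp(t[:,1]).round(3)])
E
```

```text
t 0.1 pos [0.1429 0.6336 0.2493] w 0.0854 F [ 0.8  0.  -0.8] j [-1.33  0.32 -0.07  1.45  0.02  1.37 -0.06]
t [-1.179 -0.522 -0.002] r [-0.0006 -0.     -0.0506]
t [-2.292e+00 -8.190e-01 -2.000e-03] r [-0.0006 -0.     -0.0506]
lamp 1.0045461681799204
yellow 151 -4.6 0.082 [np.float64(0.045)]
red 136 1.2 0.083 [np.float64(0.045)]
green 23 -0.0 0.408 [np.float64(0.089)]
blue 150 -4.3 0.08 [np.float64(0.045)]
```

Request:
{"name": "apply_moves", "arguments": {"targets": [{"tx": -0.25, "ty": -0.11, "rz": -0.02, "claw": 55}, {"tx": -0.5, "ty": -0.22, "rz": -0.05, "claw": 55}, {"tx": -0.75, "ty": -0.33, "rz": -0.05, "claw": 55}, {"tx": -1, "ty": -0.44, "rz": -0.05, "claw": 55}, {"tx": -1, "ty": -0.44, "rz": -0.05, "claw": 55}]}}

```text
$.targets[0]: bad value
```

```bash
python3 plan.py 0.554 0.373 0.25 -4
```

```text
t 0.1 pos [0.1429 0.6336 0.2493] w 0.0854 F [ 0.8  0.  -0.8] j [-1.33  0.32 -0.07  1.45  0.02  1.37 -0.06]
t [-2.292e+00 -8.190e-01 -2.000e-03] r [-0.0006 -0.     -0.0484]
```

Request:
{"name": "apply_moves", "arguments": {"targets": [{"tx": -0.25, "ty": -0.11, "tz": 0, "rx": 0, "ry": 0, "rz": -0.02, "claw": 55}, {"tx": -0.5, "ty": -0.22, "tz": 0, "rx": 0, "ry": 0, "rz": -0.05, "claw": 55}, {"tx": -0.75, "ty": -0.33, "tz": 0, "rx": 0, "ry": 0, "rz": -0.05, "claw": 55}, {"tx": -1, "ty": -0.44, "tz": 0, "rx": 0, "ry": 0, "rz": -0.05, "claw": 55}, {"tx": -1, "ty": -0.44, "tz": 0, "rx": 0, "ry": 0, "rz": -0.05, "claw": 55}]}}

```text
t: 0.6
tool_pos: [0.3248, 0.4994, 0.2501]
eef_rot: [0.115, 3.137, -0.004]
force: [0.0, 0.3, 0.1]
width: 0.0547
gripper_force: 0.0
```

```bash
python3 plan.py 0.554 0.373 0.25 -4
```

```text
t 0.6 pos [0.3248 0.4994 0.2501] w 0.0547 F [0.  0.3 0.1] j [-1.07  0.21  0.03  1.59 -0.    1.34  0.46]
t [-1.189 -0.547  0.005] r [-0.0007  0.0009 -0.0011]
```

Request:
{"name": "apply_moves", "arguments": {"targets": [{"tx": -0.2, "ty": -0.1, "tz": 0, "rx": 0, "ry": 0, "rz": 0, "claw": 55}, {"tx": -0.4, "ty": -0.2, "tz": 0, "rx": 0, "ry": 0, "rz": 0, "claw": 55}, {"tx": -0.6, "ty": -0.3, "tz": 0, "rx": 0, "ry": 0, "rz": 0, "claw": 55}, {"tx": -0.8, "ty": -0.42, "tz": 0, "rx": 0, "ry": 0, "rz": 0, "claw": 55}, {"tx": -1, "ty": -0.54, "tz": 0, "rx": 0, "ry": 0, "rz": 0, "claw": 55}]}}

```text
t: 1.1
tool_pos: [0.5124, 0.3823, 0.2499]
eef_rot: [-0.101, -3.139, 0.001]
force: [1.1, 0.4, 0.8]
width: 0.0548
gripper_force: 0.0
```

```bash
python3 plan.py 0.554 0.373 0.25 -4; python3 - <<'E'
from rig import r
import cv2
c=r.camera("wrist");cv2.imwrite("pics/w1.png",c["pixels"][...,::-1])
E
```

```text
t 1.1 pos [0.5124 0.3823 0.2499] w 0.0548 F [1.1 0.4 0.8] j [-0.81  0.3   0.16  1.49 -0.05  1.36  0.86]
t [-0.21  -0.033 -0.001] r [-0.0001 -0.0001  0.0018]
```

View pics/w1.png

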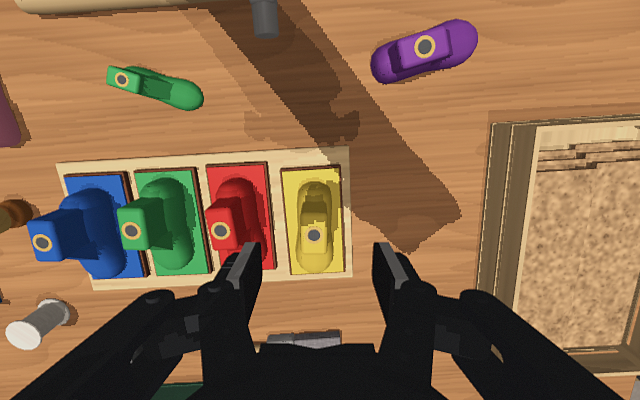

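The wrist view shows yellow with its cone top at (314,235) and heel near (318,182), turned slightly. That agrees with the measured pose, so I descend and grip.

Request:
{"name": "apply_moves", "arguments": {"targets": [{"tx": -0.21, "ty": -0.033, "tz": 0.2, "rx": 0, "ry": 0, "rz": 0, "claw": 55}, {"tx": -0.21, "ty": -0.033, "tz": 0.4, "rx": 0, "ry": 0, "rz": 0, "claw": 55}, {"tx": -0.21, "ty": -0.033, "tz": 0.6, "rx": 0, "ry": 0, "rz": 0, "claw": 55}, {"tx": -0.21, "ty": -0.033, "tz": 0.7, "rx": 0, "ry": 0, "rz": 0, "claw": 55}, {"tx": -0.21, "ty": -0.033, "tz": 0.7, "rx": 0, "ry": 0, "rz": 0, "claw": 55}]}}

```text
t: 1.65
tool_pos: [0.5501, 0.3726, 0.1054]
eef_rot: [-0.101, -3.133, 0.009]
force: [0.0, -0.1, -0.0]
width: 0.055
gripper_force: 0.0
```

```bash
python3 plan.py 0.554 0.373 0.092 -4
```

```text
t 1.65 pos [0.5501 0.3726 0.1054] w 0.055 F [ 0.  -0.1 -0. ] j [-0.76  0.46  0.17  1.57 -0.08  1.13  0.93]
t [-0.02   0.004  0.067] r [-0.0018 -0.0021  0.0016]
```

Request:
{"name": "apply_moves", "arguments": {"targets": [{"tx": -0.015, "ty": 0, "tz": 0.07, "rx": 0, "ry": 0, "rz": 0, "claw": 55}, {"tx": -0.015, "ty": 0, "tz": 0.07, "rx": 0, "ry": 0, "rz": 0, "claw": 15}, {"tx": -0.015, "ty": 0, "tz": 0.07, "rx": 0, "ry": 0, "rz": 0, "claw": 15}, {"tx": -0.015, "ty": 0, "tz": 0.07, "rx": 0, "ry": 0, "rz": 0, "claw": 15}, {"tx": -0.015, "ty": 0, "tz": 0.07, "rx": 0, "ry": 0, "rz": 0, "claw": 15}]}}

```text
t: 2.15
tool_pos: [0.5563, 0.3746, 0.0976]
eef_rot: [0.101, 3.138, 0.002]
force: [0.7, 1.3, 0.9]
width: 0.0249
gripper_force: 61.8
```

```bash
python3 plan.py 0.554 0.373 0.092 -4; python3 - <<'E'
from rig import r
import cv2
c=r.camera("wrist");cv2.imwrite("pics/w2.png",c["pixels"][...,::-1])
E
```

```text
t 2.15 pos [0.5563 0.3746 0.0976] w 0.0249 F [0.7 1.3 0.9] j [-0.76  0.47  0.17  1.57 -0.08  1.11  0.93]
t [ 0.011 -0.009  0.028] r [0.0005 0.0005 0.0017]
```

View pics/w2.png

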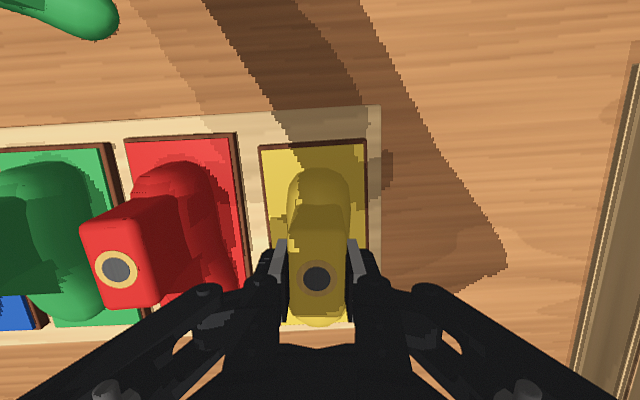

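Request:
{"name": "apply_moves", "arguments": {"targets": [{"tx": 0, "ty": 0, "tz": -0.15, "rx": 0, "ry": 0, "rz": 0, "claw": 15}, {"tx": 0, "ty": 0, "tz": -0.35, "rx": 0, "ry": 0, "rz": 0, "claw": 15}, {"tx": 0, "ty": 0, "tz": -0.55, "rx": 0, "ry": 0, "rz": 0, "claw": 15}, {"tx": 0, "ty": -0.1, "tz": -0.75, "rx": 0, "ry": 0, "rz": 0, "claw": 15}, {"tx": 0, "ty": -0.3, "tz": -0.75, "rx": 0, "ry": 0, "rz": 0, "claw": 15}]}}

```text
t: 2.7
tool_pos: [0.5534, 0.3191, 0.2533]
eef_rot: [0.092, 3.131, 0.014]
force: [0.8, -1.0, -0.8]
width: 0.0248
gripper_force: 61.6
```

Request:
{"name": "apply_moves", "arguments": {"targets": [{"tx": 0, "ty": -0.2, "tz": 0, "rx": 0, "ry": 0, "rz": 0, "claw": 15}, {"tx": -0.02, "ty": -0.4, "tz": 0, "rx": 0, "ry": 0, "rz": 0, "claw": 15}, {"tx": -0.04, "ty": -0.6, "tz": 0, "rx": 0, "ry": 0, "rz": 0, "claw": 15}, {"tx": -0.05, "ty": -0.8, "tz": 0, "rx": 0, "ry": 0, "rz": 0, "claw": 15}, {"tx": -0.06, "ty": -1, "tz": 0, "rx": 0, "ry": 0, "rz": 0, "claw": 15}]}}

```text
t: 3.2
tool_pos: [0.5505, 0.112, 0.2464]
eef_rot: [-0.102, -3.14, -0.0]
force: [1.4, 0.4, -1.8]
width: 0.0246
gripper_force: 61.6
```

Request:
{"name": "apply_moves", "arguments": {"targets": [{"tx": 0, "ty": -0.2, "tz": 0, "rx": 0, "ry": 0, "rz": 0, "claw": 15}, {"tx": -0.02, "ty": -0.4, "tz": 0, "rx": 0, "ry": 0, "rz": 0, "claw": 15}, {"tx": -0.04, "ty": -0.6, "tz": 0, "rx": 0, "ry": 0, "rz": 0, "claw": 15}, {"tx": -0.05, "ty": -0.8, "tz": 0, "rx": 0, "ry": 0, "rz": 0, "claw": 15}, {"tx": -0.06, "ty": -1, "tz": 0, "rx": 0, "ry": 0, "rz": 0, "claw": 15}]}}

```text
t: 3.7
tool_pos: [0.5495, -0.0882, 0.2464]
eef_rot: [0.102, 3.14, 0.001]
force: [0.8, 0.6, -1.3]
width: 0.0251
gripper_force: 61.5
```

```bash
python3 plan.py 0.545 -0.363 0.2 -2.6
```

```text
t 3.7 pos [ 0.5495 -0.0882  0.2464] w 0.0251 F [ 0.8  0.6 -1.3] j [-0.31  0.13  0.47  1.71 -0.06  1.32  1.67]
t [-0.066 -1.373  0.232] r [ 0.0001  0.     -0.0062]
```

Request:
{"name": "apply_moves", "arguments": {"targets": [{"tx": 0, "ty": -0.2, "tz": 0, "rx": 0, "ry": 0, "rz": 0, "claw": 15}, {"tx": -0.02, "ty": -0.4, "tz": 0, "rx": 0, "ry": 0, "rz": 0, "claw": 15}, {"tx": -0.04, "ty": -0.6, "tz": 0, "rx": 0, "ry": 0, "rz": 0, "claw": 15}, {"tx": -0.05, "ty": -0.8, "tz": 0, "rx": 0, "ry": 0, "rz": -0.006, "claw": 15}, {"tx": -0.05, "ty": -1, "tz": 0, "rx": 0, "ry": 0, "rz": -0.006, "claw": 15}]}}

```text
t: 4.2
tool_pos: [0.5468, -0.288, 0.2463]
eef_rot: [0.07, 3.141, 0.001]
force: [1.3, -0.9, -1.8]
width: 0.0249
gripper_force: 61.6
```

```bash
python3 plan.py 0.545 -0.363 0.11 -2.6
```

```text
t 4.2 pos [ 0.5468 -0.288   0.2463] w 0.0249 F [ 1.3 -0.9 -1.8] j [-0.05  0.28  0.6   1.56 -0.16  1.35  2.09]
t [-0.008 -0.375  0.681] r [0.0001 0.     0.0002]
```

Request:
{"name": "apply_moves", "arguments": {"targets": [{"tx": 0, "ty": -0.2, "tz": 0.1, "rx": 0, "ry": 0, "rz": 0, "claw": 15}, {"tx": 0, "ty": -0.36, "tz": 0.3, "rx": 0, "ry": 0, "rz": 0, "claw": 15}, {"tx": 0, "ty": -0.36, "tz": 0.5, "rx": 0, "ry": 0, "rz": 0, "claw": 15}, {"tx": 0, "ty": -0.36, "tz": 0.65, "rx": 0, "ry": 0, "rz": 0, "claw": 15}, {"tx": 0, "ty": -0.36, "tz": 0.65, "rx": 0, "ry": 0, "rz": 0, "claw": 15}]}}

```text
t: 4.7
tool_pos: [0.5405, -0.3565, 0.111]
eef_rot: [-0.073, -3.132, -0.008]
force: [-1.1, 0.5, -1.4]
width: 0.0249
gripper_force: 61.4
```

Request:
{"name": "apply_moves", "arguments": {"targets": [{"tx": 0, "ty": 0, "tz": 0, "rx": 0, "ry": 0, "rz": 0, "claw": 15}]}}

```text
t: 4.8
tool_pos: [0.5439, -0.3584, 0.1167]
eef_rot: [-0.071, -3.14, -0.0]
force: [1.3, -0.2, -1.1]
width: 0.025
gripper_force: 61.4
```

```bash
python3 plan.py 0.545 -0.363 0.0865 -2.6; python3 - <<'E'
from rig import r
import cv2,numpy as np
a=r.camera("top")["pixels"][130:240,330:500,::-1];b=r.camera("wrist")["pixels"][...,::-1]
cv2.imwrite("pics/p1.png",np.vstack([cv2.resize(a,(400,260)),cv2.resize(b,(400,250))]))
E
```

```text
t 4.8 pos [ 0.5439 -0.3584  0.1167] w 0.025 F [ 1.3 -0.2 -1.1] j [ 0.09  0.46  0.59  1.62 -0.28  1.14  2.27]
t [-0.007 -0.023  0.151] r [ 0.0001 -0.0001 -0.    ]
```

View pics/p1.png

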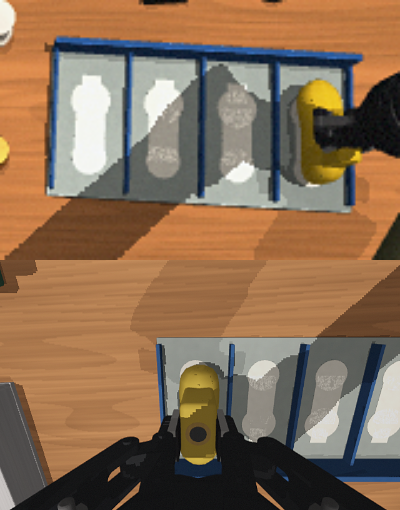

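Yellow hangs over the right-hand bay, at about (320,130) in the top crop, with its toe towards the upstand. I lower and release it.

Request:
{"name": "apply_moves", "arguments": {"targets": [{"tx": -0.007, "ty": -0.023, "tz": 0.06, "rx": 0, "ry": 0, "rz": 0, "claw": 15}, {"tx": -0.007, "ty": -0.023, "tz": 0.1, "rx": 0, "ry": 0, "rz": 0, "claw": 15}, {"tx": -0.007, "ty": -0.023, "tz": 0.13, "rx": 0, "ry": 0, "rz": 0, "claw": 15}, {"tx": -0.007, "ty": -0.023, "tz": 0.15, "rx": 0, "ry": 0, "rz": 0, "claw": 15}, {"tx": -0.007, "ty": -0.023, "tz": 0.15, "rx": 0, "ry": 0, "rz": 0, "claw": 15}]}}

```text
t: 5.4
tool_pos: [0.5449, -0.3633, 0.086]
eef_rot: [-0.072, -3.14, -0.0]
force: [-0.3, -0.0, -2.2]
width: 0.025
gripper_force: 61.5
```

```bash
python3 plan.py 0.545 -0.363 0.0856 -2.6
```

```text
t 5.4 pos [ 0.5449 -0.3633  0.086 ] w 0.025 F [-0.3 -0.  -2.2] j [ 0.11  0.5   0.57  1.63 -0.3   1.09  2.29]
t [-0.     0.001  0.002] r [ 0.0001 -0.0001 -0.0002]
```

Request:
{"name": "apply_moves", "arguments": {"targets": [{"tx": 0, "ty": 0, "tz": 0, "rx": 0, "ry": 0, "rz": 0, "claw": 50}, {"tx": 0, "ty": 0, "tz": 0, "rx": 0, "ry": 0, "rz": 0, "claw": 50}, {"tx": 0, "ty": 0, "tz": 0, "rx": 0, "ry": 0, "rz": 0, "claw": 50}, {"tx": 0, "ty": 0, "tz": -0.1, "rx": 0, "ry": 0, "rz": 0, "claw": 50}, {"tx": 0, "ty": 0, "tz": -0.25, "rx": 0, "ry": 0, "rz": 0, "claw": 50}]}}

```text
t: 5.9
tool_pos: [0.5439, -0.3625, 0.135]
eef_rot: [-0.072, -3.137, -0.003]
force: [0.4, -0.4, -0.0]
width: 0.05
gripper_force: 0.0
```

Request:
{"name": "apply_moves", "arguments": {"targets": [{"tx": 0, "ty": 0, "tz": -0.15, "rx": 0, "ry": 0, "rz": 0, "claw": 55}, {"tx": 0, "ty": 0.2, "tz": -0.35, "rx": 0, "ry": 0, "rz": 0, "claw": 55}, {"tx": 0, "ty": 0.4, "tz": -0.5, "rx": 0, "ry": 0, "rz": 0, "claw": 55}, {"tx": 0, "ty": 0.6, "tz": -0.5, "rx": 0, "ry": 0, "rz": 0, "claw": 55}, {"tx": 0, "ty": 0.8, "tz": -0.5, "rx": 0, "ry": 0, "rz": 0, "claw": 55}]}}

```text
t: 6.4
tool_pos: [0.5533, -0.202, 0.2386]
eef_rot: [0.072, 3.136, 0.0]
force: [0.3, 0.2, 0.1]
width: 0.055
gripper_force: 0.0
```

Request:
{"name": "apply_moves", "arguments": {"targets": [{"tx": 0, "ty": 0.2, "tz": 0, "rx": 0, "ry": 0, "rz": 0, "claw": 55}, {"tx": 0, "ty": 0.4, "tz": 0, "rx": 0, "ry": 0, "rz": 0, "claw": 55}, {"tx": 0, "ty": 0.6, "tz": 0, "rx": 0, "ry": 0, "rz": 0, "claw": 55}, {"tx": 0, "ty": 0.8, "tz": 0, "rx": 0, "ry": 0, "rz": 0, "claw": 55}, {"tx": 0, "ty": 1, "tz": 0, "rx": 0, "ry": 0, "rz": 0, "claw": 55}]}}

```text
t: 6.9
tool_pos: [0.5615, -0.0022, 0.2369]
eef_rot: [0.072, 3.14, 0.001]
force: [-0.1, 0.2, -0.6]
width: 0.0551
gripper_force: 0.0
```

```bash
python3 plan.py 0.543 0.286 0.25 2
```

```text
t 6.9 pos [ 0.5615 -0.0022  0.2369] w 0.0551 F [-0.1  0.2 -0.6] j [-0.43  0.14  0.43  1.71 -0.06  1.3   1.53]
t [ 0.158  1.435 -0.065] r [ 0.0001  0.0004 -0.0258]
```

Request:
{"name": "apply_moves", "arguments": {"targets": [{"tx": 0.03, "ty": 0.2, "tz": -0.06, "rx": 0, "ry": 0, "rz": 0, "claw": 55}, {"tx": 0.06, "ty": 0.4, "tz": -0.06, "rx": 0, "ry": 0, "rz": -0.01, "claw": 55}, {"tx": 0.09, "ty": 0.6, "tz": -0.06, "rx": 0, "ry": 0, "rz": -0.02, "claw": 55}, {"tx": 0.12, "ty": 0.8, "tz": -0.06, "rx": 0, "ry": 0, "rz": -0.026, "claw": 55}, {"tx": 0.15, "ty": 1, "tz": -0.06, "rx": 0, "ry": 0, "rz": -0.026, "claw": 55}]}}

```text
t: 7.4
tool_pos: [0.5405, 0.199, 0.2489]
eef_rot: [-0.057, 3.14, 0.001]
force: [1.0, 0.6, 0.0]
width: 0.0548
gripper_force: 0.0
```

```bash
python3 plan.py 0.543 0.286 0.15 2;  python3 - <<'E'
from rig import r
import cv2
c=r.camera("wrist");cv2.imwrite("pics/w3.png",c["pixels"][...,::-1])
E
```

```text
t 7.4 pos [0.5405 0.199  0.2489] w 0.0548 F [1.  0.6 0. ] j [-0.65  0.16  0.28  1.65 -0.05  1.33  1.25]
t [-0.028  0.434  0.495] r [0.0002 0.0003 0.0003]
```

View pics/w3.png

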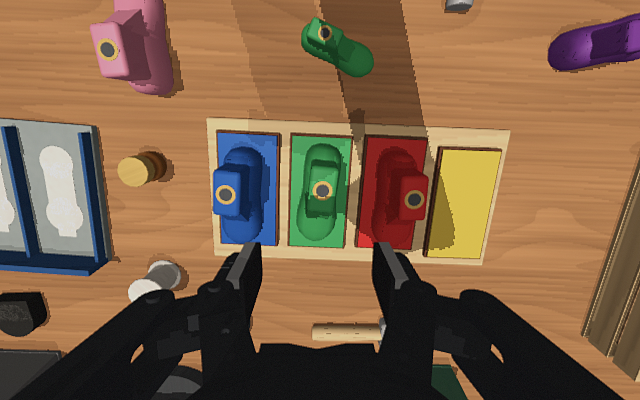

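Red is at (413,200), green at (322,190) and blue at (226,195), all still on their seats and the jar untouched. Next is red.

Request:
{"name": "apply_moves", "arguments": {"targets": [{"tx": -0.01, "ty": 0.2, "tz": 0, "rx": 0, "ry": 0, "rz": 0, "claw": 55}, {"tx": -0.02, "ty": 0.4, "tz": 0.1, "rx": 0, "ry": 0, "rz": 0, "claw": 55}, {"tx": -0.02, "ty": 0.42, "tz": 0.3, "rx": 0, "ry": 0, "rz": 0, "claw": 55}, {"tx": -0.02, "ty": 0.42, "tz": 0.5, "rx": 0, "ry": 0, "rz": 0, "claw": 55}, {"tx": -0.02, "ty": 0.42, "tz": 0.6, "rx": 0, "ry": 0, "rz": 0, "claw": 55}]}}

```text
t: 7.95
tool_pos: [0.5398, 0.2808, 0.1246]
eef_rot: [0.058, -3.137, 0.004]
force: [0.1, -0.6, 0.2]
width: 0.0549
gripper_force: 0.0
```

Request:
{"name": "apply_moves", "arguments": {"targets": [{"tx": 0, "ty": 0, "tz": 0, "rx": 0, "ry": 0, "rz": 0, "claw": 55}]}}

```text
t: 8.05
tool_pos: [0.5395, 0.2801, 0.1247]
eef_rot: [0.056, -3.135, 0.006]
force: [-0.5, -0.3, -0.3]
width: 0.055
gripper_force: 0.0
```

```bash
python3 plan.py 0.543 0.286 0.096 2
```

```text
t 8.05 pos [0.5395 0.2801 0.1247] w 0.055 F [-0.5 -0.3 -0.3] j [-0.71  0.33  0.23  1.71 -0.08  1.12  1.15]
t [-0.019  0.029  0.143] r [-0.0011 -0.0019  0.0003]
```

Request:
{"name": "apply_moves", "arguments": {"targets": [{"tx": -0.005, "ty": 0.027, "tz": 0.08, "rx": 0, "ry": 0, "rz": 0, "claw": 55}, {"tx": -0.005, "ty": 0.027, "tz": 0.14, "rx": 0, "ry": 0, "rz": 0, "claw": 55}, {"tx": -0.005, "ty": 0.027, "tz": 0.14, "rx": 0, "ry": 0, "rz": 0, "claw": 15}, {"tx": -0.005, "ty": 0.027, "tz": 0.14, "rx": 0, "ry": 0, "rz": 0, "claw": 15}, {"tx": -0.005, "ty": 0.027, "tz": 0.14, "rx": 0, "ry": 0, "rz": 0, "claw": 15}]}}

```text
t: 8.55
tool_pos: [0.5429, 0.2871, 0.1011]
eef_rot: [-0.056, 3.14, 0.001]
force: [-0.3, 0.3, -1.7]
width: 0.0245
gripper_force: 60.4
```

Request:
{"name": "apply_moves", "arguments": {"targets": [{"tx": 0, "ty": 0, "tz": 0, "rx": 0, "ry": 0, "rz": 0, "claw": 15}, {"tx": 0, "ty": 0, "tz": 0, "rx": 0, "ry": 0, "rz": 0, "claw": 15}]}}

```text
t: 8.75
tool_pos: [0.5428, 0.287, 0.1009]
eef_rot: [-0.056, 3.14, 0.001]
force: [0.2, 0.2, -0.1]
width: 0.0251
gripper_force: 60.6
```

Request:
{"name": "apply_moves", "arguments": {"targets": [{"tx": 0, "ty": 0, "tz": -0.15, "rx": 0, "ry": 0, "rz": 0, "claw": 15}, {"tx": 0, "ty": 0, "tz": -0.35, "rx": 0, "ry": 0, "rz": 0, "claw": 15}, {"tx": 0, "ty": 0, "tz": -0.55, "rx": 0, "ry": 0, "rz": 0.01, "claw": 15}, {"tx": 0, "ty": -0.1, "tz": -0.75, "rx": 0, "ry": 0, "rz": 0.02, "claw": 15}, {"tx": 0, "ty": -0.3, "tz": -0.75, "rx": 0, "ry": 0, "rz": 0.026, "claw": 15}]}}

```text
t: 9.25
tool_pos: [0.5467, 0.2317, 0.2571]
eef_rot: [0.063, 3.131, 0.012]
force: [0.3, 0.2, -2.3]
width: 0.025
gripper_force: 60.5
```

Request:
{"name": "apply_moves", "arguments": {"targets": [{"tx": -0.01, "ty": -0.2, "tz": 0, "rx": 0, "ry": 0, "rz": 0, "claw": 15}, {"tx": -0.02, "ty": -0.4, "tz": 0, "rx": 0, "ry": 0, "rz": 0, "claw": 15}, {"tx": -0.03, "ty": -0.6, "tz": 0, "rx": 0, "ry": 0, "rz": 0, "claw": 15}, {"tx": -0.04, "ty": -0.8, "tz": 0, "rx": 0, "ry": 0, "rz": 0, "claw": 15}, {"tx": -0.05, "ty": -1, "tz": 0, "rx": 0, "ry": 0, "rz": 0, "claw": 15}]}}

```text
t: 9.75
tool_pos: [0.5451, 0.0251, 0.2505]
eef_rot: [0.072, 3.14, 0.001]
force: [0.6, -0.2, -2.1]
width: 0.0248
gripper_force: 60.5
```

Request:
{"name": "apply_moves", "arguments": {"targets": [{"tx": -0.01, "ty": -0.2, "tz": 0, "rx": 0, "ry": 0, "rz": 0, "claw": 15}, {"tx": -0.02, "ty": -0.4, "tz": 0, "rx": 0, "ry": 0, "rz": 0, "claw": 15}, {"tx": -0.03, "ty": -0.6, "tz": 0, "rx": 0, "ry": 0, "rz": 0, "claw": 15}, {"tx": -0.04, "ty": -0.8, "tz": 0, "rx": 0, "ry": 0, "rz": 0, "claw": 15}, {"tx": -0.05, "ty": -1, "tz": 0, "rx": 0, "ry": 0, "rz": 0, "claw": 15}]}}

```text
t: 10.25
tool_pos: [0.5459, -0.1751, 0.2506]
eef_rot: [0.072, 3.14, 0.001]
force: [0.7, -0.4, -1.9]
width: 0.0248
gripper_force: 60.5
```

```bash
python3 plan.py 0.547 -0.279 0.12 -2.6
```

```text
t 10.25 pos [ 0.5459 -0.1751  0.2506] w 0.0248 F [ 0.7 -0.4 -1.9] j [-0.24  0.17  0.57  1.67 -0.09  1.33  1.87]
t [-0.029 -0.519  0.653] r [ 0.0001  0.0002 -0.0001]
```

Request:
{"name": "apply_moves", "arguments": {"targets": [{"tx": -0.01, "ty": -0.2, "tz": 0, "rx": 0, "ry": 0, "rz": 0, "claw": 15}, {"tx": -0.02, "ty": -0.4, "tz": 0.1, "rx": 0, "ry": 0, "rz": 0, "claw": 15}, {"tx": -0.025, "ty": -0.49, "tz": 0.3, "rx": 0, "ry": 0, "rz": 0, "claw": 15}, {"tx": -0.025, "ty": -0.49, "tz": 0.5, "rx": 0, "ry": 0, "rz": 0, "claw": 15}, {"tx": -0.025, "ty": -0.49, "tz": 0.65, "rx": 0, "ry": 0, "rz": 0, "claw": 15}]}}

```text
t: 10.75
tool_pos: [0.5453, -0.2722, 0.1178]
eef_rot: [-0.075, -3.139, -0.001]
force: [-0.4, 0.2, -1.7]
width: 0.0249
gripper_force: 60.4
```

Request:
{"name": "apply_moves", "arguments": {"targets": [{"tx": 0, "ty": 0, "tz": 0, "rx": 0, "ry": 0, "rz": 0, "claw": 15}, {"tx": 0, "ty": 0, "tz": 0, "rx": 0, "ry": 0, "rz": 0, "claw": 15}, {"tx": 0, "ty": 0, "tz": 0, "rx": 0, "ry": 0, "rz": 0, "claw": 15}]}}

```text
t: 11.05
tool_pos: [0.5482, -0.2722, 0.1227]
eef_rot: [0.071, 3.137, -0.002]
force: [0.2, 0.3, -0.3]
width: 0.0249
gripper_force: 60.4
```

```bash
python3 plan.py 0.547 -0.279 0.0895 -2.6
```

```text
t 11.05 pos [ 0.5482 -0.2722  0.1227] w 0.0249 F [ 0.2  0.3 -0.3] j [-0.08  0.37  0.6   1.72 -0.23  1.12  2.12]
t [ 0.005 -0.034  0.166] r [-0.0004  0.0012 -0.    ]
```

Request:
{"name": "apply_moves", "arguments": {"targets": [{"tx": 0.005, "ty": -0.034, "tz": 0.06, "rx": 0, "ry": 0, "rz": 0, "claw": 15}, {"tx": 0.005, "ty": -0.034, "tz": 0.11, "rx": 0, "ry": 0, "rz": 0, "claw": 15}, {"tx": 0.005, "ty": -0.034, "tz": 0.14, "rx": 0, "ry": 0, "rz": 0, "claw": 15}, {"tx": 0.005, "ty": -0.034, "tz": 0.16, "rx": 0, "ry": 0, "rz": 0, "claw": 15}, {"tx": 0.005, "ty": -0.034, "tz": 0.16, "rx": 0, "ry": 0, "rz": 0, "claw": 15}]}}

```text
t: 11.55
tool_pos: [0.5451, -0.2783, 0.0889]
eef_rot: [-0.072, -3.14, -0.001]
force: [-2.8, 2.0, 3.9]
width: 0.0248
gripper_force: 61.4
```

Request:
{"name": "apply_moves", "arguments": {"targets": [{"tx": 0, "ty": 0, "tz": 0, "rx": 0, "ry": 0, "rz": 0, "claw": 15}]}}

```text
t: 11.65
tool_pos: [0.5452, -0.2783, 0.0889]
eef_rot: [-0.072, -3.14, -0.001]
force: [-3.3, 2.2, 5.3]
width: 0.0248
gripper_force: 61.4
```

Request:
{"name": "apply_moves", "arguments": {"targets": [{"tx": 0, "ty": 0, "tz": 0, "rx": 0, "ry": 0, "rz": 0, "claw": 50}, {"tx": 0, "ty": 0, "tz": 0, "rx": 0, "ry": 0, "rz": 0, "claw": 50}, {"tx": 0, "ty": 0, "tz": 0, "rx": 0, "ry": 0, "rz": 0, "claw": 50}, {"tx": 0, "ty": 0, "tz": -0.1, "rx": 0, "ry": 0, "rz": 0, "claw": 50}, {"tx": 0, "ty": 0, "tz": -0.25, "rx": 0, "ry": 0, "rz": 0, "claw": 50}]}}

```text
t: 12.15
tool_pos: [0.5443, -0.2776, 0.1368]
eef_rot: [-0.072, -3.137, -0.002]
force: [0.0, 0.1, 0.9]
width: 0.0504
gripper_force: 0.0
```

Request:
{"name": "apply_moves", "arguments": {"targets": [{"tx": 0, "ty": 0, "tz": -0.15, "rx": 0, "ry": 0, "rz": 0, "claw": 55}, {"tx": 0.02, "ty": 0.2, "tz": -0.35, "rx": 0, "ry": 0, "rz": 0, "claw": 55}, {"tx": 0.04, "ty": 0.4, "tz": -0.55, "rx": 0, "ry": 0, "rz": 0, "claw": 55}, {"tx": 0.06, "ty": 0.6, "tz": -0.55, "rx": 0, "ry": 0, "rz": 0, "claw": 55}, {"tx": 0.08, "ty": 0.8, "tz": -0.55, "rx": 0, "ry": 0, "rz": 0, "claw": 55}]}}

```text
t: 12.65
tool_pos: [0.538, -0.1158, 0.2509]
eef_rot: [0.071, 3.136, 0.001]
force: [1.0, 0.2, -0.8]
width: 0.0549
gripper_force: 0.0
```

Request:
{"name": "apply_moves", "arguments": {"targets": [{"tx": 0.02, "ty": 0.2, "tz": 0, "rx": 0, "ry": 0, "rz": 0, "claw": 55}, {"tx": 0.04, "ty": 0.4, "tz": 0, "rx": 0, "ry": 0, "rz": 0, "claw": 55}, {"tx": 0.06, "ty": 0.6, "tz": 0, "rx": 0, "ry": 0, "rz": 0, "claw": 55}, {"tx": 0.08, "ty": 0.8, "tz": 0, "rx": 0, "ry": 0, "rz": -0.01, "claw": 55}, {"tx": 0.1, "ty": 1, "tz": 0, "rx": 0, "ry": 0, "rz": -0.017, "claw": 55}]}}

```text
t: 13.15
tool_pos: [0.5258, 0.0846, 0.2485]
eef_rot: [-0.014, 3.141, 0.001]
force: [-0.3, 0.0, -0.5]
width: 0.0553
gripper_force: 0.0
```

```bash
python3 plan.py 0.5385 0.202 0.13 0.4;python3 - <<'E'
from rig import r
import cv2
c=r.camera("top");cv2.imwrite("pics/t2.png",cv2.resize(c["pixels"][130:240,150:500,::-1],None,fx=2,fy=2))
E
```

```text
t 13.15 pos [0.5258 0.0846 0.2485] w 0.0553 F [-0.3  0.  -0.5] j [-0.56  0.07  0.37  1.76 -0.03  1.32  1.39]
t [-0.068  0.586  0.593] r [0.0002 0.0003 0.0005]
```

View pics/t2.png

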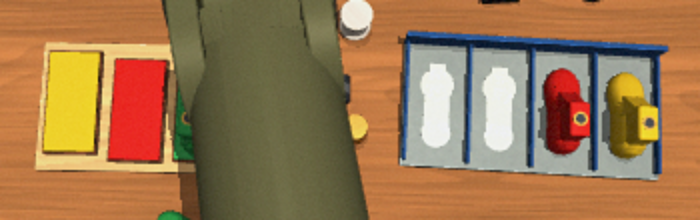

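Red (565,110) and yellow (630,115) stand in bays 3 and 4, toes to the upstand. Next is green.

Request:
{"name": "apply_moves", "arguments": {"targets": [{"tx": -0.02, "ty": 0.2, "tz": 0, "rx": 0, "ry": 0, "rz": 0, "claw": 55}, {"tx": -0.04, "ty": 0.4, "tz": 0, "rx": 0, "ry": 0, "rz": 0, "claw": 55}, {"tx": -0.065, "ty": 0.56, "tz": 0.2, "rx": 0, "ry": 0, "rz": 0, "claw": 55}, {"tx": -0.065, "ty": 0.56, "tz": 0.4, "rx": 0, "ry": 0, "rz": 0, "claw": 55}, {"tx": -0.065, "ty": 0.56, "tz": 0.6, "rx": 0, "ry": 0, "rz": 0, "claw": 55}]}}

```text
t: 13.7
tool_pos: [0.5381, 0.1967, 0.1269]
eef_rot: [-0.016, 3.141, 0.001]
force: [0.1, 0.6, -0.3]
width: 0.0549
gripper_force: 0.0
```

Request:
{"name": "apply_moves", "arguments": {"targets": [{"tx": 0, "ty": 0, "tz": 0, "rx": 0, "ry": 0, "rz": 0, "claw": 55}, {"tx": 0, "ty": 0, "tz": 0, "rx": 0, "ry": 0, "rz": 0, "claw": 55}, {"tx": 0, "ty": 0, "tz": 0, "rx": 0, "ry": 0, "rz": 0, "claw": 55}]}}

```text
t: 14.0
tool_pos: [0.54, 0.1952, 0.131]
eef_rot: [-0.011, 3.138, 0.003]
force: [0.1, 0.9, 0.1]
width: 0.0548
gripper_force: 0.0
```

```bash
python3 plan.py 0.5385 0.202 0.099 0.4
```

```text
t 14.0 pos [0.54   0.1952 0.131 ] w 0.0548 F [0.1 0.9 0.1] j [-0.65  0.25  0.29  1.8  -0.08  1.1   1.25]
t [0.008 0.034 0.16 ] r [ 0.0006  0.0013 -0.    ]
```

Request:
{"name": "apply_moves", "arguments": {"targets": [{"tx": 0.008, "ty": 0.034, "tz": 0.08, "rx": 0, "ry": 0, "rz": 0, "claw": 55}, {"tx": 0.008, "ty": 0.034, "tz": 0.16, "rx": 0, "ry": 0, "rz": 0, "claw": 55}, {"tx": 0.008, "ty": 0.034, "tz": 0.16, "rx": 0, "ry": 0, "rz": 0, "claw": 15}, {"tx": 0.008, "ty": 0.034, "tz": 0.16, "rx": 0, "ry": 0, "rz": 0, "claw": 15}, {"tx": 0.008, "ty": 0.034, "tz": 0.16, "rx": 0, "ry": 0, "rz": 0, "claw": 15}]}}

```text
t: 14.5
tool_pos: [0.5378, 0.2021, 0.0985]
eef_rot: [-0.011, 3.139, 0.002]
force: [0.2, -0.7, 2.7]
width: 0.0247
gripper_force: 60.6
```

Request:
{"name": "apply_moves", "arguments": {"targets": [{"tx": 0, "ty": 0, "tz": 0, "rx": 0, "ry": 0, "rz": 0, "claw": 15}, {"tx": 0, "ty": 0, "tz": 0, "rx": 0, "ry": 0, "rz": 0, "claw": 15}]}}

```text
t: 14.7
tool_pos: [0.5378, 0.2021, 0.0984]
eef_rot: [-0.011, 3.139, 0.002]
force: [-1.0, -0.1, 6.2]
width: 0.0247
gripper_force: 61.1
```

Request:
{"name": "apply_moves", "arguments": {"targets": [{"tx": 0, "ty": 0, "tz": -0.15, "rx": 0, "ry": 0, "rz": 0, "claw": 15}, {"tx": 0, "ty": 0, "tz": -0.35, "rx": 0, "ry": 0, "rz": 0, "claw": 15}, {"tx": 0, "ty": 0, "tz": -0.55, "rx": 0, "ry": 0, "rz": 0.01, "claw": 15}, {"tx": -0.02, "ty": -0.1, "tz": -0.75, "rx": 0, "ry": 0, "rz": 0.017, "claw": 15}, {"tx": -0.04, "ty": -0.3, "tz": -0.75, "rx": 0, "ry": 0, "rz": 0.017, "claw": 15}]}}

```text
t: 15.2
tool_pos: [0.5477, 0.146, 0.2531]
eef_rot: [0.062, 3.13, 0.01]
force: [2.4, -0.5, -1.7]
width: 0.0248
gripper_force: 60.2
```

Request:
{"name": "apply_moves", "arguments": {"targets": [{"tx": -0.01, "ty": -0.2, "tz": 0, "rx": 0, "ry": 0, "rz": 0, "claw": 15}, {"tx": -0.02, "ty": -0.4, "tz": 0, "rx": 0, "ry": 0, "rz": 0, "claw": 15}, {"tx": -0.03, "ty": -0.6, "tz": 0, "rx": 0, "ry": 0, "rz": 0, "claw": 15}, {"tx": -0.04, "ty": -0.8, "tz": 0, "rx": 0, "ry": 0, "rz": 0, "claw": 15}, {"tx": -0.06, "ty": -1, "tz": 0, "rx": 0, "ry": 0, "rz": 0, "claw": 15}]}}

```text
t: 15.7
tool_pos: [0.5474, -0.0602, 0.2467]
eef_rot: [0.072, 3.14, 0.001]
force: [1.0, -0.0, -1.8]
width: 0.025
gripper_force: 60.1
```

```bash
python3 plan.py 0.5504 -0.195 0.12 -2.6
```

```text
t 15.7 pos [ 0.5474 -0.0602  0.2467] w 0.025 F [ 1.  -0.  -1.8] j [-0.4   0.11  0.5   1.72 -0.06  1.32  1.64]
t [-0.046 -0.673  0.633] r [ 0.0002  0.0002 -0.0002]
```

Request:
{"name": "apply_moves", "arguments": {"targets": [{"tx": -0.02, "ty": -0.2, "tz": 0, "rx": 0, "ry": 0, "rz": 0, "claw": 15}, {"tx": -0.04, "ty": -0.4, "tz": 0, "rx": 0, "ry": 0, "rz": 0, "claw": 15}, {"tx": -0.045, "ty": -0.6, "tz": 0.1, "rx": 0, "ry": 0, "rz": 0, "claw": 15}, {"tx": -0.045, "ty": -0.67, "tz": 0.3, "rx": 0, "ry": 0, "rz": 0, "claw": 15}, {"tx": -0.045, "ty": -0.67, "tz": 0.5, "rx": 0, "ry": 0, "rz": 0, "claw": 15}]}}

```text
t: 16.2
tool_pos: [0.5503, -0.1973, 0.1465]
eef_rot: [0.081, 3.138, -0.004]
force: [0.4, 0.6, -1.0]
width: 0.0245
gripper_force: 60.1
```

Request:
{"name": "apply_moves", "arguments": {"targets": [{"tx": 0, "ty": 0, "tz": 0.1, "rx": 0, "ry": 0, "rz": 0, "claw": 15}, {"tx": 0, "ty": 0, "tz": 0.14, "rx": 0, "ry": 0, "rz": 0, "claw": 15}, {"tx": 0, "ty": 0, "tz": 0.14, "rx": 0, "ry": 0, "rz": 0, "claw": 15}, {"tx": 0, "ty": 0, "tz": 0.14, "rx": 0, "ry": 0, "rz": 0, "claw": 15}, {"tx": 0, "ty": 0, "tz": 0.14, "rx": 0, "ry": 0, "rz": 0, "claw": 15}]}}

```text
t: 16.7
tool_pos: [0.5519, -0.193, 0.1201]
eef_rot: [0.071, 3.138, -0.001]
force: [-0.7, -0.7, -0.5]
width: 0.0253
gripper_force: 60.1
```

```bash
python3 plan.py 0.5505 -0.195 0.087 -2.6
```

```text
t 16.7 pos [ 0.5519 -0.193   0.1201] w 0.0253 F [-0.7 -0.7 -0.5] j [-0.2   0.31  0.58  1.79 -0.19  1.09  1.97]
t [ 0.007 -0.01   0.166] r [-0.0001  0.001  -0.    ]
```

Request:
{"name": "apply_moves", "arguments": {"targets": [{"tx": 0.005, "ty": -0.01, "tz": 0.06, "rx": 0, "ry": 0, "rz": 0, "claw": 15}, {"tx": 0.005, "ty": -0.01, "tz": 0.11, "rx": 0, "ry": 0, "rz": 0, "claw": 15}, {"tx": 0.005, "ty": -0.01, "tz": 0.14, "rx": 0, "ry": 0, "rz": 0, "claw": 15}, {"tx": 0.005, "ty": -0.01, "tz": 0.16, "rx": 0, "ry": 0, "rz": 0, "claw": 15}, {"tx": 0.005, "ty": -0.01, "tz": 0.16, "rx": 0, "ry": 0, "rz": 0, "claw": 15}]}}

```text
t: 17.2
tool_pos: [0.5493, -0.1947, 0.0866]
eef_rot: [-0.072, -3.14, -0.001]
force: [-1.6, 0.4, 1.1]
width: 0.0247
gripper_force: 60.5
```

Request:
{"name": "apply_moves", "arguments": {"targets": [{"tx": 0, "ty": 0, "tz": 0, "rx": 0, "ry": 0, "rz": 0, "claw": 15}]}}

```text
t: 17.3
tool_pos: [0.5494, -0.1947, 0.0865]
eef_rot: [-0.072, -3.14, -0.001]
force: [-2.7, 1.2, 3.1]
width: 0.025
gripper_force: 60.6
```

Now release green and go to blue (0.5457, 0.115).

Request:
{"name": "apply_moves", "arguments": {"targets": [{"tx": 0, "ty": 0, "tz": 0, "rx": 0, "ry": 0, "rz": 0, "claw": 50}, {"tx": 0, "ty": 0, "tz": 0, "rx": 0, "ry": 0, "rz": 0, "claw": 50}, {"tx": 0, "ty": 0, "tz": 0, "rx": 0, "ry": 0, "rz": 0, "claw": 50}, {"tx": 0, "ty": 0, "tz": -0.1, "rx": 0, "ry": 0, "rz": 0, "claw": 50}, {"tx": 0, "ty": 0, "tz": -0.25, "rx": 0, "ry": 0, "rz": 0, "claw": 50}]}}

```text
t: 17.8
tool_pos: [0.5481, -0.1942, 0.1349]
eef_rot: [-0.072, -3.136, -0.001]
force: [0.6, 0.6, 0.8]
width: 0.0497
gripper_force: 0.0
```

Request:
{"name": "apply_moves", "arguments": {"targets": [{"tx": 0, "ty": 0, "tz": -0.15, "rx": 0, "ry": 0, "rz": 0, "claw": 55}, {"tx": 0.02, "ty": 0.2, "tz": -0.35, "rx": 0, "ry": 0, "rz": 0, "claw": 55}, {"tx": 0.04, "ty": 0.4, "tz": -0.55, "rx": 0, "ry": 0, "rz": 0, "claw": 55}, {"tx": 0.06, "ty": 0.6, "tz": -0.55, "rx": 0, "ry": 0, "rz": 0, "claw": 55}, {"tx": 0.08, "ty": 0.8, "tz": -0.55, "rx": 0, "ry": 0, "rz": 0, "claw": 55}]}}

```text
t: 18.3
tool_pos: [0.542, -0.0318, 0.249]
eef_rot: [0.071, 3.135, 0.003]
force: [-0.4, -0.3, -0.8]
width: 0.0553
gripper_force: 0.0
```

```bash
python3 plan.py 0.546 0.115 0.13 -0.8; python3 - <<'E'
from rig import r
import cv2
c=r.camera("wrist");cv2.imwrite("pics/w4.png",c["pixels"][...,::-1])
E
```

```text
t 18.3 pos [ 0.542  -0.0318  0.249 ] w 0.0553 F [-0.4 -0.3 -0.8] j [-0.45  0.09  0.49  1.74 -0.04  1.32  1.58]
t [0.017 0.733 0.596] r [ 0.0006  0.0017 -0.01  ]
```

View pics/w4.png

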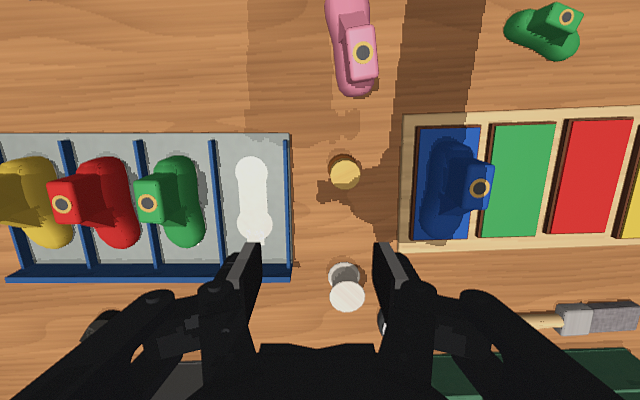

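Green (170,200) stands in bay 2, the jar is at (344,172), and blue is at (481,188) on its seat. Blue is next.

Request:
{"name": "apply_moves", "arguments": {"targets": [{"tx": 0, "ty": 0.2, "tz": 0, "rx": 0, "ry": 0, "rz": 0, "claw": 55}, {"tx": 0.01, "ty": 0.4, "tz": 0, "rx": 0, "ry": 0, "rz": -0.01, "claw": 55}, {"tx": 0.015, "ty": 0.6, "tz": 0.1, "rx": 0, "ry": 0, "rz": -0.01, "claw": 55}, {"tx": 0.015, "ty": 0.72, "tz": 0.3, "rx": 0, "ry": 0, "rz": -0.01, "claw": 55}, {"tx": 0.015, "ty": 0.72, "tz": 0.5, "rx": 0, "ry": 0, "rz": -0.01, "claw": 55}]}}

```text
t: 18.85
tool_pos: [0.5447, 0.1154, 0.1455]
eef_rot: [0.011, 3.14, 0.005]
force: [0.5, -0.1, -0.3]
width: 0.0553
gripper_force: 0.0
```

Request:
{"name": "apply_moves", "arguments": {"targets": [{"tx": 0, "ty": 0, "tz": 0.08, "rx": 0, "ry": 0, "rz": 0, "claw": 55}, {"tx": 0, "ty": 0, "tz": 0.1, "rx": 0, "ry": 0, "rz": 0, "claw": 55}, {"tx": 0, "ty": 0, "tz": 0.1, "rx": 0, "ry": 0, "rz": 0, "claw": 55}, {"tx": 0, "ty": 0, "tz": 0.1, "rx": 0, "ry": 0, "rz": 0, "claw": 55}]}}

```text
t: 19.25
tool_pos: [0.5456, 0.1097, 0.1277]
eef_rot: [0.024, 3.139, 0.001]
force: [0.5, 0.6, 0.6]
width: 0.055
gripper_force: 0.0
```

```bash
python3 plan.py 0.546 0.115 0.099 -0.8
```

```text
t 19.25 pos [0.5456 0.1097 0.1277] w 0.055 F [0.5 0.6 0.6] j [-0.58  0.22  0.37  1.85 -0.09  1.09  1.39]
t [-0.001  0.026  0.144] r [ 0.0003  0.0008 -0.0003]
```

Request:
{"name": "apply_moves", "arguments": {"targets": [{"tx": 0, "ty": 0.026, "tz": 0.08, "rx": 0, "ry": 0, "rz": 0, "claw": 55}, {"tx": 0, "ty": 0.026, "tz": 0.145, "rx": 0, "ry": 0, "rz": 0, "claw": 55}, {"tx": 0, "ty": 0.026, "tz": 0.145, "rx": 0, "ry": 0, "rz": 0, "claw": 15}, {"tx": 0, "ty": 0.026, "tz": 0.145, "rx": 0, "ry": 0, "rz": 0, "claw": 15}, {"tx": 0, "ty": 0.026, "tz": 0.145, "rx": 0, "ry": 0, "rz": 0, "claw": 15}]}}

```text
t: 19.75
tool_pos: [0.545, 0.1148, 0.098]
eef_rot: [0.023, 3.141, 0.0]
force: [0.2, 0.0, -1.4]
width: 0.025
gripper_force: 59.5
```

Request:
{"name": "apply_moves", "arguments": {"targets": [{"tx": 0, "ty": 0, "tz": 0, "rx": 0, "ry": 0, "rz": 0, "claw": 15}, {"tx": 0, "ty": 0, "tz": 0, "rx": 0, "ry": 0, "rz": 0, "claw": 15}]}}

```text
t: 19.95
tool_pos: [0.5449, 0.1149, 0.0979]
eef_rot: [0.023, 3.141, 0.0]
force: [-1.1, -1.1, 1.0]
width: 0.0251
gripper_force: 59.7
```

Request:
{"name": "apply_moves", "arguments": {"targets": [{"tx": 0, "ty": 0, "tz": -0.15, "rx": 0, "ry": 0, "rz": 0, "claw": 15}, {"tx": 0, "ty": 0, "tz": -0.35, "rx": 0, "ry": 0, "rz": 0, "claw": 15}, {"tx": 0, "ty": 0, "tz": -0.55, "rx": 0, "ry": 0, "rz": 0.01, "claw": 15}, {"tx": -0.02, "ty": -0.1, "tz": -0.7, "rx": 0, "ry": 0, "rz": 0.01, "claw": 15}, {"tx": -0.04, "ty": -0.3, "tz": -0.7, "rx": 0, "ry": 0, "rz": 0.01, "claw": 15}]}}

```text
t: 20.45
tool_pos: [0.5544, 0.0587, 0.2426]
eef_rot: [0.061, 3.132, 0.007]
force: [1.5, -0.8, -0.5]
width: 0.0252
gripper_force: 59.6
```

Request:
{"name": "apply_moves", "arguments": {"targets": [{"tx": -0.01, "ty": -0.2, "tz": 0, "rx": 0, "ry": 0, "rz": 0, "claw": 15}, {"tx": -0.02, "ty": -0.4, "tz": 0, "rx": 0, "ry": 0, "rz": 0, "claw": 15}, {"tx": -0.03, "ty": -0.6, "tz": 0, "rx": 0, "ry": 0, "rz": 0, "claw": 15}, {"tx": -0.04, "ty": -0.8, "tz": 0, "rx": 0, "ry": 0, "rz": 0, "claw": 15}, {"tx": -0.04, "ty": -0.8, "tz": 0, "rx": 0, "ry": 0, "rz": 0, "claw": 15}]}}

```text
t: 20.95
tool_pos: [0.5511, -0.1134, 0.2379]
eef_rot: [0.089, 3.14, -0.006]
force: [0.2, -0.5, -1.6]
width: 0.025
gripper_force: 59.6
```

```bash
python3 plan.py 0.5543 -0.111 0.12 -2.6
```

```text
t 20.95 pos [ 0.5511 -0.1134  0.2379] w 0.025 F [ 0.2 -0.5 -1.6] j [-0.35  0.15  0.56  1.71 -0.08  1.3   1.74]
t [-0.015  0.015  0.589] r [-0.0012  0.0002 -0.0036]
```

Request:
{"name": "apply_moves", "arguments": {"targets": [{"tx": -0.01, "ty": 0, "tz": 0.15, "rx": 0, "ry": 0, "rz": 0, "claw": 15}, {"tx": -0.01, "ty": 0, "tz": 0.35, "rx": 0, "ry": 0, "rz": 0, "claw": 15}, {"tx": -0.01, "ty": 0, "tz": 0.5, "rx": 0, "ry": 0, "rz": 0, "claw": 15}, {"tx": -0.01, "ty": 0, "tz": 0.58, "rx": 0, "ry": 0, "rz": 0, "claw": 15}, {"tx": -0.01, "ty": 0, "tz": 0.58, "rx": 0, "ry": 0, "rz": 0, "claw": 15}]}}

```text
t: 21.45
tool_pos: [0.5523, -0.1045, 0.1186]
eef_rot: [-0.071, -3.135, -0.0]
force: [0.4, 0.5, -0.9]
width: 0.0251
gripper_force: 59.5
```

Request:
{"name": "apply_moves", "arguments": {"targets": [{"tx": 0, "ty": 0, "tz": 0, "rx": 0, "ry": 0, "rz": 0, "claw": 15}, {"tx": 0, "ty": 0, "tz": 0, "rx": 0, "ry": 0, "rz": 0, "claw": 15}]}}

```text
t: 21.65
tool_pos: [0.5555, -0.1054, 0.1229]
eef_rot: [0.072, 3.138, 0.0]
force: [-0.0, -0.0, -1.1]
width: 0.0247
gripper_force: 59.5
```

```bash
python3 plan.py 0.5543 -0.111 0.0866 -2.6
```

```text
t 21.65 pos [ 0.5555 -0.1054  0.1229] w 0.0247 F [-0.  -0.  -1.1] j [-0.33  0.26  0.54  1.84 -0.15  1.08  1.79]
t [ 0.005 -0.028  0.181] r [ 0.      0.0009 -0.0001]
```

Request:
{"name": "apply_moves", "arguments": {"targets": [{"tx": 0.004, "ty": -0.028, "tz": 0.06, "rx": 0, "ry": 0, "rz": 0, "claw": 15}, {"tx": 0.004, "ty": -0.028, "tz": 0.11, "rx": 0, "ry": 0, "rz": 0, "claw": 15}, {"tx": 0.004, "ty": -0.028, "tz": 0.15, "rx": 0, "ry": 0, "rz": 0, "claw": 15}, {"tx": 0.004, "ty": -0.028, "tz": 0.175, "rx": 0, "ry": 0, "rz": 0, "claw": 15}, {"tx": 0.004, "ty": -0.028, "tz": 0.175, "rx": 0, "ry": 0, "rz": 0, "claw": 15}]}}

```text
t: 22.15
tool_pos: [0.5532, -0.111, 0.0861]
eef_rot: [-0.072, -3.14, -0.0]
force: [0.0, 0.5, -1.2]
width: 0.025
gripper_force: 59.5
```

Request:
{"name": "apply_moves", "arguments": {"targets": [{"tx": 0, "ty": 0, "tz": 0, "rx": 0, "ry": 0, "rz": 0, "claw": 15}]}}

```text
t: 22.25
tool_pos: [0.5533, -0.1109, 0.0861]
eef_rot: [-0.072, -3.141, -0.0]
force: [-0.2, 0.1, -1.6]
width: 0.0249
gripper_force: 59.5
```

Release, lift, and clear away to the left for a check.

Request:
{"name": "apply_moves", "arguments": {"targets": [{"tx": 0, "ty": 0, "tz": 0, "rx": 0, "ry": 0, "rz": 0, "claw": 50}, {"tx": 0, "ty": 0, "tz": 0, "rx": 0, "ry": 0, "rz": 0, "claw": 50}, {"tx": 0, "ty": 0, "tz": 0, "rx": 0, "ry": 0, "rz": 0, "claw": 50}, {"tx": 0, "ty": 0, "tz": -0.1, "rx": 0, "ry": 0, "rz": 0, "claw": 50}, {"tx": 0, "ty": 0, "tz": -0.25, "rx": 0, "ry": 0, "rz": 0, "claw": 50}]}}

```text
t: 22.75
tool_pos: [0.5518, -0.1106, 0.1352]
eef_rot: [-0.072, -3.137, 0.0]
force: [0.2, 0.6, 1.0]
width: 0.0502
gripper_force: 0.0
```

Request:
{"name": "apply_moves", "arguments": {"targets": [{"tx": 0, "ty": 0, "tz": -0.15, "rx": 0, "ry": 0, "rz": 0, "claw": 55}, {"tx": 0, "ty": 0.2, "tz": -0.35, "rx": 0, "ry": 0, "rz": 0, "claw": 55}, {"tx": 0, "ty": 0.4, "tz": -0.55, "rx": 0, "ry": 0, "rz": 0, "claw": 55}, {"tx": 0, "ty": 0.6, "tz": -0.6, "rx": 0, "ry": 0, "rz": 0, "claw": 55}, {"tx": 0, "ty": 0.8, "tz": -0.6, "rx": 0, "ry": 0, "rz": 0, "claw": 55}]}}

```text
t: 23.25
tool_pos: [0.5623, 0.0508, 0.2603]
eef_rot: [0.072, 3.134, 0.004]
force: [0.8, 0.5, -0.1]
width: 0.0549
gripper_force: 0.0
```

Request:
{"name": "apply_moves", "arguments": {"targets": [{"tx": 0, "ty": 0.2, "tz": 0, "rx": 0, "ry": 0, "rz": 0, "claw": 55}, {"tx": 0, "ty": 0.4, "tz": 0, "rx": 0, "ry": 0, "rz": 0, "claw": 55}, {"tx": 0, "ty": 0.6, "tz": 0, "rx": 0, "ry": 0, "rz": 0, "claw": 55}, {"tx": 0, "ty": 0.8, "tz": 0, "rx": 0, "ry": 0, "rz": 0, "claw": 55}, {"tx": 0, "ty": 0.8, "tz": 0, "rx": 0, "ry": 0, "rz": 0, "claw": 55}]}}

```text
t: 23.75
tool_pos: [0.5663, 0.2171, 0.2556]
eef_rot: [-0.055, -3.14, -0.005]
force: [-0.4, 1.6, 0.1]
width: 0.0554
gripper_force: 0.0
```

```bash
python3 - <<'E'
from rig import r
from h import *
c=r.camera("top");X=cloud(c);cv2.imwrite("pics/end.png",cv2.resize(c["pixels"][120:230,310:500,::-1],None,fx=3,fy=3))
T=dict(blue=(.5543,-.111),green=(.5504,-.195),red=(.5473,-.279),yellow=(.543,-.3633))
for k,(lo,hi) in COL.items():
    t=np.array(T[k]);near=mask(c,lo,hi)&(np.hypot(X[...,0]-t[0]-.02,X[...,1]-t[1])<.08)
    top=cv2.morphologyEx((near&(abs(X[...,2]-.09)<.01)).astype(np.uint8),cv2.MORPH_CLOSE,np.ones((5,5)))
    ct=max(cv2.findContours(top,0,2)[0],key=cv2.contourArea);q=plane(c,ct[:,0],.09)[:,:2]
    (x,y),wh,a=cv2.minAreaRect((q*1000).astype(np.float32));d=np.array([x,y])/1000-t
    print(k,"err mm",(d*1000).round(1),np.round(wh,1),round(a,1),"topz",X[near&(X[...,2]>.08)][:,2].mean().round(4))
a=mask(c,(15,100,60),(32,255,255))&(X[...,2]>.03)&(X[...,2]<.06)&(abs(X[...,1]+.03)<.06)&(X[...,0]>.4)&(X[...,0]<.7)
print("jar",X[a].mean(0).round(3)); print(r.state()["t"])
E
```

```text
yellow err mm [-0.9  4.9] [27.3 44. ] 86.7 topz 0.0893
red err mm [-1.5  3.4] [24.8 43.6] 87.6 topz 0.0897
green err mm [-0.8  2.2] [27.1 43.3] 88.2 topz 0.0898
blue err mm [-0.7  1. ] [24.8 43.2] 89.3 topz 0.0897
jar [ 0.541 -0.001  0.045]
23.8
```

View pics/end.png

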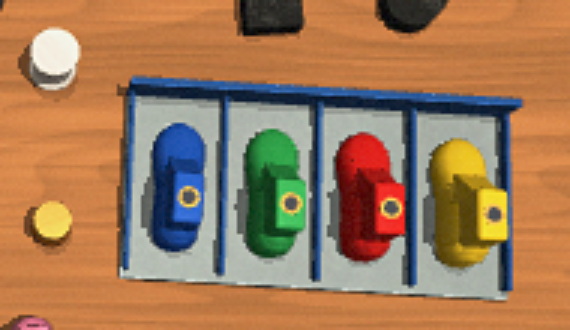

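The final view shows blue, green, red and yellow at columns 180, 272, 365 and 460, standing square in their bays within 5 mm of the footprints. The jar has not moved, so I hand the job in.

```bash
python3 -c "
from rig import r
print(r.finish_job())"
```

```text
the job is handed in; nothing more can be done
None
```

I moved all four lasts into the rack in reverse order (left to right: blue, green, red, yellow) and handed the job in at about 24 s; a final camera check put each within about 5 mm of its footprint, with the jar unmoved, but the hand-in returned no verdict.

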